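# Make up the slotted stack on the clamping spindle

### The job

Make up the stack on the clamping stand: first slide the thick yellow slotted spacer along the bed until its slot is fully home against the spindle, then slide the blue slotted plate off its ledge and over the top of the spacer until it too is fully home, flat under the black nut. The spacer must go in first, because the blue plate would drop onto the bed and block it. Leave the bottle and the vials standing behind the stand alone.

Things in the scene. Friction and masses are not known exactly. Their poses are not given: they have to be found in the camera images.
- stand: grey clamping stand fixed to the worktop, 120 (x) x 380 (y) mm. Origin: centre of its underside, on the spindle axis; its y runs along the bed, z up. Bed for the spacer: y -70 to +190 mm, 20 mm above the worktop. Raised ledge for the blue plate: y -190 to -70 mm, 46 mm above the worktop, with an upright end face. Both lanes are open at their outer ends
- spindle (a point): point on the spindle axis at bed height (20 mm up). The steel spindle, 20 mm in diameter, carries a fixed black round nut, 44 mm in diameter, 70 to 84 mm above the worktop (stud to 92 mm): nothing can be dropped over it
- ledge_end (a point): middle of the upper edge of the ledge's end face (stand y = -70 mm, 46 mm up). Dark guide rails, 96 mm apart inside, run along both sides of the whole stand, 14 mm high above the bed and 12 mm high above the ledge
- spacer: loose U-shaped yellow spacer, 90 (x) x 103 (y) x 25 (z) mm, about 0.45 kg, on the bed on the stand's +y side. Origin: on its underside, where the spindle axis is when it is home (the slot's closed end is 10 mm further in +y). Slot 28 mm wide, open to its own -y, facing the spindle; prongs end at y -38 mm. Axes nearly parallel to the stand's; slides to the stand's -y under 1 to 6 N
- spacer_rear (a point): middle of the spacer's flat rear face (own y = +65 mm, 12 mm above its underside), a good place to push. Above it, flush with the rear face, an upright tab 60 mm wide (x), 10 mm thick, 20 mm high above the plate
- top_plate: loose U-shaped blue plate, 90 (x) x 103 (y) x 18 (z) mm, about 0.35 kg, on the ledge. Same outline and origin as the spacer (prongs to own y -38 mm) but turned half round: its own -y points to the stand's +y, and it slides that way under 1 to 6 N. When home its underside is 45 mm above the worktop, on the spacer alone, with 7 mm to spare below the nut
- top_plate_rear (a point): middle of the blue plate's flat rear face (own y = +65 mm, 9 mm above its underside), with the same 60 x 10 x 20 mm tab above it
- amber_bottle: loose amber bottle with a black cap, 33 mm in diameter, 92 mm high, standing behind the stand (the side away from the robot); origin: centre of its base. Not to be disturbed
- blue_cap_vial: loose vial with a blue cap, 33 mm in diameter, 104 mm high, standing behind the stand; origin: centre of its base. Not to be disturbed
- white_vial: loose white vial, 36 mm in diameter, 90 mm high, standing behind the stand; origin: centre of its base. Not to be disturbed
Things that resemble listed ones, but are neither listed nor needed, are in the scene too. There is more than one size of the top_plate; the one meant has the size given above.

How it is judged:
By the outcome, as a careful person would: the job done as asked, in the order asked, and still so for the second after the job is handed in, with the robot touching nothing.
It also fails if it takes over 48 s, if anything falls off the work surface, if the arm or the gripper's body presses on something with over 40 N, if the wrist force passes 120 N, or if a joint passes its speed limit or range.

### The arm

A 6-joint arm with a two-finger parallel gripper is mounted at the origin on a cart in front of the work surface, level with it; the furniture and walls round the work are solid. World frame = base frame: x ahead of the robot, y to its left, z up, the work surface at z = 0. Lengths are in m, angles in rad, forces in N, time in s.
With the tool pointing down it reaches from about 0.3 to 0.775 m from the base axis. Payload 14.6 kg.
Tool frame: the origin (TCP) lies on the centre line of the jaws, within the pads' length; the fingertips stand 19 mm ahead of it and the grasp point (between the pads) is the TCP; y points along the fingers, x is the direction in which the jaws open and shut, and the axes are right-handed (so a half turn about y gives the same grasp; the last joint's range is limited). The gripper opens to 94 mm and grips with 3 to 60 N. Pads are 16 mm wide; open, the fingers measure 119 mm over their backs; the gripper's body (75 mm by 177 mm) begins 78 mm behind the grasp point.
Start: joints at [-1.39, 0.3, 1.521, -0, 1.321, -0.067], TCP at [0.135, -0.533, 0.224] pointing down, gripper open.
Joint ranges: [-3.03, 3.03], [-0.79, 2.21], [0.23, 2.52], [-1.04, 4.18], [0, 3.07], [-2.55, 2.55]. Speed limits (rad/s): [2.22, 2.22, 2.57, 3.14, 3.14, 3.14].

### API

Orientations are given as [roll, pitch, yaw] about the fixed x, y, z axes, in that order (R = Rz(yaw) Ry(pitch) Rx(roll)).
In Python, from station import ctrl, optics gives the robot as it stands.
- The arm moves only by the tool jog_arm, never from a script. Its argument "targets" is a list of rows, each a list of 3 entries, a list of its own where there are three numbers: the finger opening in cm, from 0 to 9.4, then the shift along the tool's x, y, z in cm, then the turn about the tool's y in rad. A call has 1 to 10 rows; each row is the pose to reach, as a shift and turn from the pose commanded when the call began, along the tool's axes at that moment; what a row does not reach only later rows make up. A row lasts 1/10 s, in which the tool goes at most 50 mm and 8.59 degrees, less where a joint would pass 70% of its speed; a pose out of reach is approached as far as the arm can. A call with a gripper value outside its range is refused whole. The fingers move at their own pace and stop on an object; "grip_force" is the grip in N (left out, the last holds). Time passes only in rows, so rows that repeat a pose let the fingers close. It gives the time, the measured TCP pose, the force and the opening at its end, in the units of the state.
- ctrl.get_obs(): the state, without advancing time (a new reading comes with each control period).
- optics.camera(name): name is "scene" or "top" or "wrist"; returns a dict with "img" (384x512x3 uint8, red, green, blue), "range_z" (384x512 float32, m along the optical axis (not along the pixel's ray), 0 where there is no reading), "camera_matrix" (3x3 intrinsics, pixels), "world_to_cam" (4x4, takes a point from world to camera coordinates); the wrist camera has in their place "mount" (4x4, takes a point from camera to tool coordinates, whose origin is the TCP and whose axes are the tool frame's). Camera axes: x right, y up, looking along -z (the intrinsics and any distortion apply to the point x, -y, -z); pixel columns grow to the right and rows downward; lengths in m; the calibration is good to about 2 mm. A picture is of the moment at which its call begins: read the wrist's pose just before it.
- ctrl.hand_in(): hands the job in, once; it reports no verdict.
The state is a dict: "time_s": time; "qpos": joint angles; "joint_vel": joint speeds; "tau": joint torques, N m; "ee_pos": TCP position; "eef_rot": TCP orientation; "force": force on the tool from outside, world axes, zero at the start; "moment": the same for the moment, N m; "grip_width": finger opening in m.
Only numpy, scipy, OpenCV 4.12 (cv2) and the standard library are available. Lean on these libraries where they do the work, as an engineer would, in place of code of your own. Each camera call takes 0.05 s, during which the arm holds its last target. There are 200 camera calls.

## Working session

There is one attempt and no reset: what is moved stays moved. The work goes in short steps, Python scripts to look and compute and a tool call to move; the robot and the scene stay as the last step left them, time stands still between calls to the robot, and variables do not carry over. Pictures are saved under pics/ and viewed, about 8 in all and at most 12, crops included, and the job is handed in when it is done.

Besides the shell and the picture viewer there is one more tool, called after ">>>" as name(argument=value, ...), one argument or row to a line, values as JSON. jog_arm: Moves the arm, as the interface text tells. Its arguments: {"type":"object","properties":{"targets":{"type":"array","items":{"type":"array"}},"grip_force":{"type":"number"}},"required":["targets"]}

```bash
mkdir -p pics; ls
python3 - <<'E'
from station import ctrl, optics
import cv2,numpy as np
o=ctrl.get_obs();print(o)
ims=[]
for n in("scene","top"):
    c=optics.camera(n);np.savez(f"pics/{n}0.npz",**c);print(n,c["camera_matrix"],c["world_to_cam"],[k for k in c])
    cv2.imwrite(f"pics/{n}0.png",cv2.resize(c["img"][:,:,::-1],None,fx=1.5,fy=1.5))
E
```

```text
pics
{'time_s': 0.0, 'qpos': array([-1.38961112e+00,  3.00460039e-01,  1.52160541e+00,  6.20503081e-06,
        1.32068458e+00, -6.66209041e-02]), 'joint_vel': array([ 0.00192261, -0.0004261 ,  0.0008123 ,  0.00033251, -0.00051571,
       -0.00117836]), 'tau': array([ 2.57805994e-03, -5.31800795e+01, -3.52732444e+01,  7.09005701e-02,
        2.44830572e-02, -1.25249289e-04]), 'ee_pos': array([ 0.13484559, -0.53295873,  0.22388209]), 'eef_rot': array([-1.57071328e+00,  1.15441548e-03, -1.32299170e+00]), 'force': array([-0.03778475,  0.51647513, -0.34653048]), 'moment': array([ 0.0490142 ,  0.00495525, -0.01778748]), 'grip_width': 0.09367405323996822}
scene [[438.47965641   0.         248.35875394]
 [  0.         438.47965641 191.93394682]
 [  0.           0.           1.        ]] [[ 0.8517639  -0.52390458  0.00471673 -0.54160379]
 [ 0.36366197  0.59767434  0.71451757 -0.19728738]
 [-0.37715809 -0.60688498  0.6996016  -0.81336464]
 [ 0.          0.          0.          1.        ]] ['img', 'range_z', 'camera_matrix', 'world_to_cam']
top [[391.06291531   0.         246.12753213]
 [  0.         391.06291531 190.45076146]
 [  0.           0.           1.        ]] [[ 0.10080143 -0.9949037  -0.00238679 -0.12113833]
 [ 0.97029356  0.09777711  0.22129176 -0.57307397]
 [-0.21993062 -0.02462242  0.97520473 -0.77178433]
 [ 0.          0.          0.          1.        ]] ['img', 'range_z', 'camera_matrix', 'world_to_cam']
```

View pics/scene0.png

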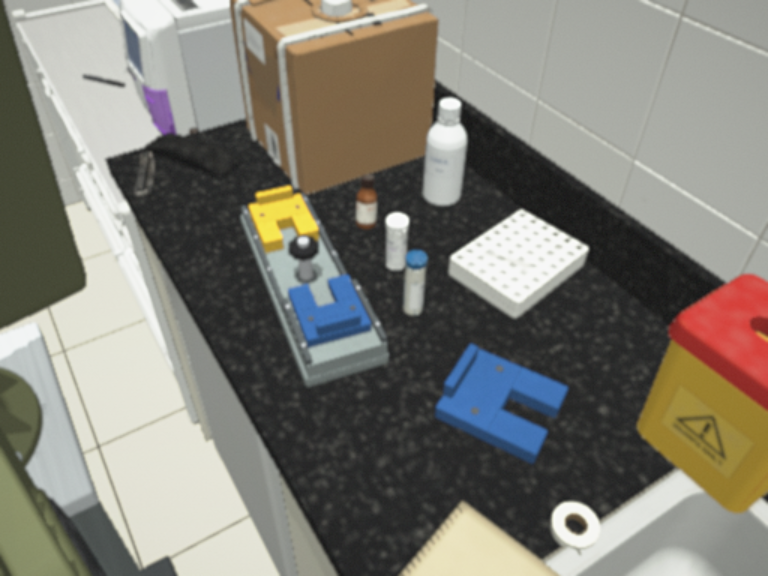

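View pics/top0.png

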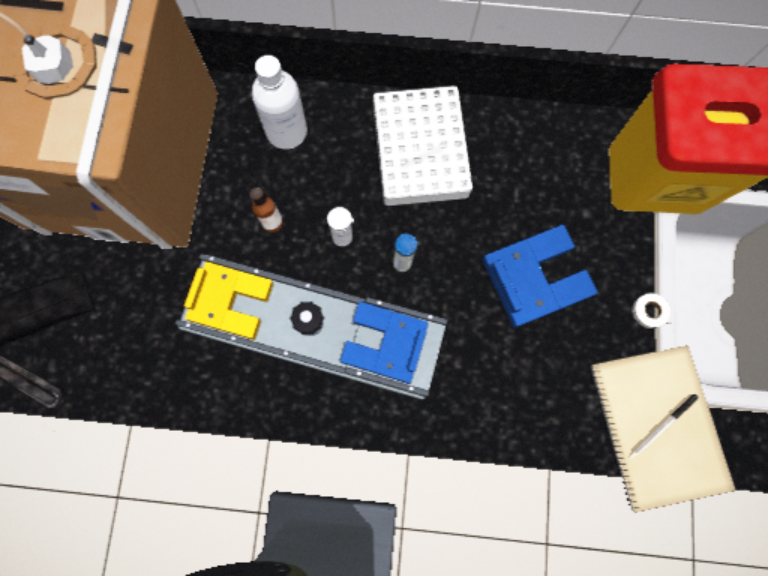

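The top view shows the stand with the yellow spacer at (228,300), the nut at (307,317), and two blue plates: one on the ledge at (385,342) and a larger one on the worktop at (540,275). The ledge plate should be the one meant; I'll check its size. The cardboard box is close to the spacer's rear.

```bash
cat > h.py <<'E'
import numpy as np,cv2
def world(c):
    K=c["camera_matrix"];d=c["range_z"];v,u=np.mgrid[:d.shape[0],:d.shape[1]]
    p=np.stack([(u-K[0,2])/K[0,0]*d,-(v-K[1,2])/K[1,1]*d,-d],-1)
    T=np.linalg.inv(c["world_to_cam"]);w=p@T[:3,:3].T+T[:3,3];w[d==0]=np.nan;return w
def mask(img,col):
    h=cv2.cvtColor(img,cv2.COLOR_RGB2HSV)
    lo,hi={'y':((20,150,100),(33,255,255)),'b':((104,150,60),(122,255,255))}[col]
    return cv2.inRange(h,lo,hi)
E
python3 - <<'E'
from h import *
for n in("top","scene"):
    c=dict(np.load(f"pics/{n}0.npz"));w=world(c)
    print("==",n)
    for col in'yb':
        m=mask(c["img"],col);k,l,s,ce=cv2.connectedComponentsWithStats(m)
        for i in range(1,k):
            if s[i,4]<400: continue
            p=w[(l==i)];p=p[~np.isnan(p[:,0])]
            h=np.percentile(p[:,2],[5,25,50,75,95]).round(4)
            med=h[2];q=p[abs(p[:,2]-med)<.005]
            r=cv2.minAreaRect((q[:,:2]*1000).astype(np.float32))
            print(col,ce[i].round(),s[i,4],h,r, cv2.boxPoints(r).round(0).tolist())
            t=p[p[:,2]>med+.012]
            if len(t)>5:print(' tab',t.mean(0),cv2.minAreaRect((t[:,:2]*1000).astype(np.float32)))
    x=w[...,0];y=w[...,1];z=w[...,2]
    # nut: dark pix at z 75..95 near the spindle
    g=(z>.076)&(z<.100)&(x>.3)&(x<.62)&(y>-.15)&(y<.12)&(c["img"].max(-1)<70)
    k,l,s,ce=cv2.connectedComponentsWithStats(g.astype(np.uint8))
    for i in range(1,k):
        if s[i,4]>40:p=w[l==i];print('nut',s[i],ce[i],np.median(p,0),cv2.minEnclosingCircle((p[:,:2]*1000).astype(np.float32)))
    g=(z>.01)&(z<.075)&(x>.3)&(x<.62)&(y>-.35)&(y<.32)
    k,l,s,ce=cv2.connectedComponentsWithStats(g.astype(np.uint8))
    for i in range(1,k):
        if s[i,4]>400:p=w[l==i];r=cv2.minAreaRect((p[:,:2]*1000).astype(np.float32));print('stand?',ce[i],s[i,4],r)
    g=(z>.1)&(z<.35)&(y>.05)&(y<.6)&(x<.9)
    p=w[g]; 
    print('box minx,miny',np.percentile(p[:,0],1),np.percentile(p[:,1],1), p[np.argsort(p[:,0]+p[:,1])[:5]].round(3).tolist())
    print([w[r,q].round(3).tolist() for r,q in ((160,124),(100,130))])
E
```

```text
== top
y [441. 116.] 3225 [0.0161 0.0551 0.0993 0.1358 0.1608] ((780.2705078125, -469.10833740234375), (178.74334716796875, 79.952392578125), 54.20151138305664) [[696.0, -518.0], [760.0, -565.0], [865.0, -420.0], [800.0, -373.0]]
 tab [ 0.77774299 -0.46240297  0.14041554] ((779.5895385742188, -469.51568603515625), (186.76284790039062, 85.98910522460938), 54.1629524230957)
y [150. 199.] 1824 [0.0365 0.0429 0.0441 0.0454 0.0631] ((547.2838745117188, 139.0548553466797), (103.08805847167969, 90.38461303710938), 79.65118408203125) [[494.0, 96.0], [582.0, 80.0], [601.0, 182.0], [512.0, 198.0]]
 tab [0.55453087 0.18437136 0.06318002] ((554.9754028320312, 185.35653686523438), (11.226866722106934, 58.268917083740234), 80.74410247802734)
b [357. 184.] 2718 [0.0163 0.0213 0.0226 0.0239 0.0479] ((636.1160278320312, -316.0137023925781), (118.30975341796875, 135.20053100585938), 27.6965389251709) [[552.0, -284.0], [615.0, -403.0], [720.0, -348.0], [657.0, -229.0]]
 tab [ 0.606632   -0.2617157   0.04670186] ((607.564697265625, -262.81121826171875), (77.8365478515625, 14.134369850158691), 28.1521511
[... 2442 characters left out ...]
5166931152344, 13.111886024475098), 27.596620559692383)
nut [193 159  19  14 140] [202.07857143 166.32142857] [0.51930947 0.00617529 0.08300706] ((524.4032592773438, 14.119136810302734), 20.061567306518555)
stand? [207.30910518 191.66923077] 6370 ((525.9215087890625, 17.336807250976562), (382.20953369140625, 119.44522094726562), 79.8900146484375)
stand? [312.13658147 267.92811502] 1252 ((587.2302856445312, -301.0790100097656), (65.62061309814453, 97.54148864746094), 0.20826493203639984)
box minx,miny 0.6237065396870823 0.07120377658466825 [[0.632, 0.22, 0.233], [0.63, 0.223, 0.154], [0.63, 0.224, 0.114], [0.633, 0.22, 0.24], [0.631, 0.223, 0.262]]
[[0.404, 0.218, -0.0], [0.503, 0.422, 0.03]]
```

Dimensions: the ledge plate (top 385,342) measures 101 x 90 mm at z 0.063, and the worktop one (540,275) 135 x 118 mm, so the ledge plate is the one meant. Stand at (0.526, 0.018), its y at 79.8°. I'll take both pieces by their tabs, with the jaws opening along stand y. One enlarged crop to confirm, plus the move numbers.

```bash
cat >> h.py <<'E'
from scipy.spatial.transform import Rotation as Ro
S0=np.array([.526,.018]);A=np.deg2rad(79.8);UY=np.array([np.cos(A),np.sin(A)]);UX=np.array([np.sin(A),-np.cos(A)])
def shift(o,t,yaw=None):
    R=Ro.from_euler('xyz',o["eef_rot"]).as_matrix();s=R.T@(np.array(t)-o["ee_pos"])*100
    return s.round(2), None if yaw is None else round(float(o["eef_rot"][2]-yaw),3)
def st(p): d=np.array(p[:2])-S0; return (d@UX*1e3).round(1),(d@UY*1e3).round(1)
E
python3 - <<'E'
from h import *
from station import ctrl,optics
o=ctrl.get_obs()
print(shift(o,[.555,.183,.2],-1.749), shift(o,[.40,-.10,.224],-1.749))
for n in("top",):
    c=dict(np.load(f"pics/{n}0.npz"));w=world(c)
    for col,h in(('y',.045),('b',.064)):
        m=mask(c["img"],col);sel=(m>0)&(w[...,2]>h+.012)&(w[...,2]<h+.03)&(w[...,0]<.6)&(w[...,1]>-.2)
        print(col,st(w[sel].mean(0)),w[sel].mean(0))
c=optics.camera("wrist");print(c["mount"].round(3))
i=np.load("pics/top0.npz")["img"][150:280,110:410,::-1]
cv2.imwrite("pics/crop1.png",cv2.resize(i,None,fx=2.6,fy=2.6,interpolation=cv2.INTER_CUBIC))
E
```

```text
(array([-59.11,   2.46,  58.29]), 0.426) (array([-35.47,   0.04,  36.32]), 0.426)
y (np.float64(-1.4), np.float64(168.8)) [0.55453087 0.18437136 0.06318002]
b (np.float64(-1.6), np.float64(-157.3)) [ 0.49658227 -0.13651703  0.08251385]
[[ 1.    -0.001  0.001 -0.   ]
 [ 0.001  0.291 -0.957 -0.159]
 [ 0.001  0.957  0.291  0.085]
 [ 0.     0.     0.     1.   ]]
```

View pics/crop1.png

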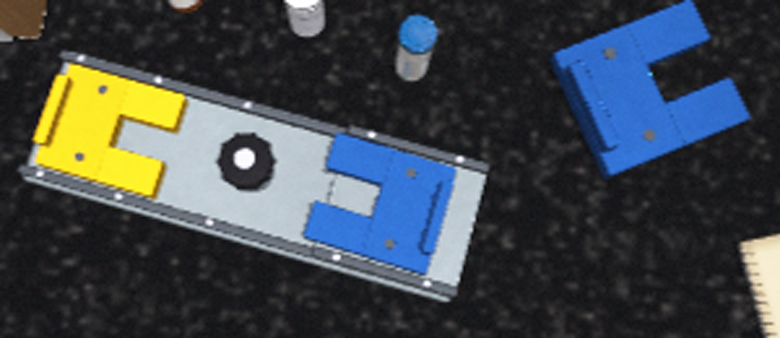

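The crop confirms it: the same-size plate sits on the ledge (crop 380,205) and the bigger one is off the stand (650,90). The wrist camera would be on the box side with yaw -1.749, so I use the half-turned grasp, yaw 1.393, turning by -2.716.

>>> jog_arm(
  targets=[
    [4,[-35.5,0,36.3],-0.7],
    [4,[-35.5,0,36.3],-1.4],
    [4,[-35.5,0,36.3],-2.0],
    [4,[-35.5,0,36.3],-2.716],
    [4,[-35.5,0,36.3],-2.716],
    [4,[-35.5,0,36.3],-2.716],
    [4,[-35.5,0,36.3],-2.716],
    [4,[-35.5,0,36.3],-2.716],
    [4,[-35.5,0,36.3],-2.716],
    [4,[-35.5,0,36.3],-2.716],
  ],
  grip_force=30,
)

```text
time_s: 1.15
ee_pos: [0.3963, -0.1046, 0.2246]
eef_rot: [-1.571, -0.0, 0.183]
force: [0.7, -1.0, 1.3]
grip_width: 0.0399
```

Run:
```python
from h import *
from station import ctrl
o=ctrl.get_obs();print(o["time_s"],o["ee_pos"],o["eef_rot"],o["qpos"]);print(shift(o,[.53,.05,.19],1.393))
```

```text
1.15 [ 0.39628311 -0.10459242  0.22461468] [-1.57108414e+00 -4.46323469e-04  1.83116246e-01] [-3.47454534e-01 -1.94815136e-02  1.88487086e+00 -2.34078823e-05
  1.27567270e+00 -5.30563913e-01]
(array([15.96,  3.46, 12.77]), -1.21)
```

>>> jog_arm(
  targets=[
    [4,[16,3.5,12.8],-1.21],
    [4,[16,3.5,12.8],-1.21],
    [4,[16,3.5,12.8],-1.21],
    [4,[16,3.5,12.8],-1.21],
    [4,[16,3.5,12.8],-1.21],
    [4,[16,3.5,12.8],-1.21],
    [4,[16,3.5,12.8],-1.21],
    [4,[16,3.5,12.8],-1.21],
    [4,[16,3.5,12.8],-1.21],
    [4,[16,3.5,12.8],-1.21],
  ],
)

```text
time_s: 2.15
ee_pos: [0.5306, 0.0476, 0.1894]
eef_rot: [-1.571, 0.0, 1.383]
force: [0.1, 1.0, -1.2]
grip_width: 0.0403
```

Run:
```python
from h import *
from station import ctrl,optics
o=ctrl.get_obs();print(o["time_s"],o["ee_pos"],o["eef_rot"],st(o["ee_pos"]))
# tab target: stand (-1.4, 168.8)
for z in(.12,.068):
    t=S0+UX*-.001+UY*.1685;print(shift(o,[*t,z],1.393))
c=optics.camera("scene");cv2.imwrite("pics/s1.png",c["img"][:,:,::-1])
```

```text
2.15 [0.53061858 0.0475577  0.18935167] [-1.57061649e+00  1.23160449e-05  1.38302790e+00] (np.float64(-0.7), np.float64(29.9))
(array([13.86,  6.94,  0.16]), -0.01)
(array([13.86, 12.14,  0.16]), -0.01)
```

View pics/s1.png

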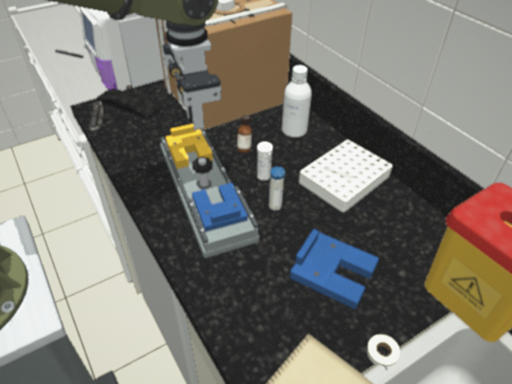

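The gripper is clear of the box, above the stand. Now over the spacer tab, and down.

>>> jog_arm(
  targets=[
    [4,[5,2,0.1],-0.01],
    [4,[9,4,0.1],-0.01],
    [4,[12.5,6,0.1],-0.01],
    [4,[13.8,7,0.1],-0.01],
    [4,[13.8,7,0.1],-0.01],
    [4,[13.8,7,0.1],-0.01],
    [4,[13.8,8.5,0.1],-0.01],
    [4,[13.8,10,0.1],-0.01],
    [4,[13.8,10,0.1],-0.01],
  ],
)

```text
time_s: 3.1
ee_pos: [0.5539, 0.1824, 0.087]
eef_rot: [-1.568, 0.002, 1.396]
force: [-0.6, -0.4, 0.5]
grip_width: 0.0402
```

Run:
```python
from h import *
from station import ctrl,optics
o=ctrl.get_obs();print(o["time_s"],o["ee_pos"],o["eef_rot"],st(o["ee_pos"]),o["force"])
t=S0+UX*-.001+UY*.1685;print(shift(o,[*t,.067],1.393))
c=optics.camera("wrist");cv2.imwrite("pics/w1.png",c["img"][:,:,::-1])
```

```text
3.1 [0.55385317 0.18236116 0.08700794] [-1.56751911e+00  1.51811160e-03  1.39575040e+00] (np.float64(-1.7), np.float64(166.7)) [-0.59989229 -0.39363432  0.5315343 ]
(array([ 0.18,  2.  , -0.08]), 0.003)
```

View pics/w1.png

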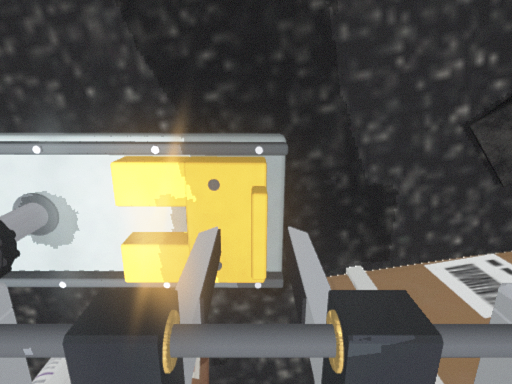

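The wrist view shows the tab (column 260) between the fingers (columns 220 and 290). I go down and close.

>>> jog_arm(
  targets=[
    [4,[0.2,1,0],0],
    [4,[0.2,2,0],0],
    [4,[0.2,2,0],0],
    [0,[0.2,2,0],0],
    [0,[0.2,2,0],0],
    [0,[0.2,2,0],0],
    [0,[0.2,2,0],0],
    [0,[0.2,2,0],0],
    [0,[0.2,2,0],0],
  ],
  grip_force=30,
)

```text
time_s: 4.05
ee_pos: [0.5554, 0.1855, 0.0697]
eef_rot: [-1.571, -0.0, 1.397]
force: [0.5, 0.7, 2.7]
grip_width: 0.0099
```

Run:
```python
from h import *
from station import ctrl,optics
o=ctrl.get_obs();print(o["time_s"],o["ee_pos"],o["eef_rot"],st(o["ee_pos"]),o["force"],o["grip_width"])
for y in (.0700,.06):
    t=S0+UX*-.0005+UY*y;print(shift(o,[*t,o["ee_pos"][2]],1.393))
```

```text
4.05 [0.55535314 0.18548837 0.06971193] [-1.57116502e+00 -2.74029731e-04  1.39696824e+00] (np.float64(-0.8), np.float64(170.0)) [0.48899007 0.74444726 2.68969367] 0.0099060674910619
(array([-10.  ,  -0.  ,   0.01]), 0.004)
(array([-11.  ,  -0.  ,   0.02]), 0.004)
```

Gripped, with the width at 9.9 mm. Tab at stand y 170; home is 60. I drag it 100 mm first.

>>> jog_arm(
  targets=[
    [0,[-1,0,0],0],
    [0,[-2.5,0,0],0],
    [0,[-4,0,0],0],
    [0,[-5.5,0,0],0],
    [0,[-7,0,0],0],
    [0,[-8.5,0,0],0],
    [0,[-9.5,0,0],0],
    [0,[-10,0,0],0],
    [0,[-10,0,0],0],
  ],
)

```text
time_s: 4.95
ee_pos: [0.5379, 0.0858, 0.0697]
eef_rot: [-1.571, 0.001, 1.396]
force: [-1.4, -5.5, 7.4]
grip_width: 0.0098
```

```bash
cat > s.py <<'E'
from h import *
from station import ctrl,optics
o=ctrl.get_obs();print(o["time_s"],o["ee_pos"].round(4),o["eef_rot"].round(4),st(o["ee_pos"]),"F stand xyz",(o["force"][:2]@UX).round(1),(o["force"][:2]@UY).round(1),o["force"][2].round(1),o["grip_width"].round(4))
E
python3 s.py
```

```text
Traceback (most recent call last):
  File "s.py", line 3, in <module>
    o=ctrl.get_obs();print(o["time_s"],o["ee_pos"].round(4),o["eef_rot"].round(4),st(o["ee_pos"]),"F stand xyz",(o["force"][:2]@UX).round(1),(o["force"][:2]@UY).round(1),o["force"][2].round(1),o["grip_width"].round(4))
                                                                                                                                                                                                 ^^^^^^^^^^^^^^^^^^^^^
AttributeError: 'float' object has no attribute 'round'
```

>>> jog_arm(
  targets=[
    [0,[-0.4,0,0],0],
    [0,[-0.7,0,0],0],
    [0,[-0.8,0,0],0],
    [0,[-0.8,0,0],0],
  ],
)

```text
time_s: 5.35
ee_pos: [0.5368, 0.0793, 0.0697]
eef_rot: [-1.571, -0.0, 1.397]
force: [-0.3, 4.7, 5.8]
grip_width: 0.0096
```

```bash
sed -i 's/o\["grip_width"\].round(4)/o["grip_width"]/' s.py; python3 s.py
```

```text
5.35 [0.5368 0.0793 0.0697] [-1.5714e+00 -4.0000e-04  1.3973e+00] (np.float64(-0.2), np.float64(62.2)) F stand xyz -1.1 4.5 5.8 0.009614979126485504
```

>>> jog_arm(
  targets=[
    [0,[-0.1,0,0],0],
    [0,[-0.2,0,0],0],
    [0,[-0.2,0,0],0],
  ],
)

```text
time_s: 5.65
ee_pos: [0.5365, 0.0775, 0.0697]
eef_rot: [-1.571, -0.001, 1.397]
force: [0.6, 5.4, 6.3]
grip_width: 0.0096
```

```bash
python3 s.py
```

```text
5.65 [0.5365 0.0775 0.0697] [-1.5714e+00 -7.0000e-04  1.3973e+00] (np.float64(-0.2), np.float64(60.4)) F stand xyz -0.4 5.5 6.3 0.009640664413692523
```

>>> jog_arm(
  targets=[
    [0,[-0.1,0,0],0],
    [0,[-0.15,0,0],0],
    [0,[-0.15,0,0],0],
  ],
)

```text
time_s: 5.95
ee_pos: [0.5364, 0.0774, 0.0697]
eef_rot: [-1.572, -0.003, 1.397]
force: [4.0, 17.1, 2.3]
grip_width: 0.0099
```

```bash
python3 s.py
```

```text
5.95 [0.5364 0.0774 0.0697] [-1.5719 -0.0029  1.3975] (np.float64(-0.2), np.float64(60.3)) F stand xyz 0.9 17.6 2.3 0.00985667611034008
```

The spacer stopped at tab y 60.3 (home is 60) and the force rose to 17.6 N, so it is against the spindle. Release and rise.

>>> jog_arm(
  targets=[
    [4,[0.1,0,0],0],
    [4,[0.15,0,0],0],
    [4,[0.15,0,0],0],
    [4,[0.15,0,0],0],
    [4,[0.15,-3,0],0],
    [4,[0.15,-7,0],0],
    [4,[0.15,-11,0],0],
    [4,[0.15,-13,0],0],
    [4,[0.15,-13,0],0],
  ],
)

```text
time_s: 6.85
ee_pos: [0.5372, 0.0769, 0.2023]
eef_rot: [-1.576, -0.001, 1.397]
force: [-0.0, -0.1, -0.9]
grip_width: 0.0399
```

```bash
python3 s.py
python3 - <<'E'
from h import *
from station import ctrl,optics
o=ctrl.get_obs()
for z in(.2,.105,.088):
    t=S0+UX*-.001-UY*.158;print(shift(o,[*t,z],1.393))
c=optics.camera("top");w=world(c);m=mask(c["img"],'y');s=(m>0)&(w[...,0]<.65)&(abs(w[...,1])<.25)
q=w[s];t=q[q[:,2]>.058];print("tab",st(t.mean(0)),len(t));q=q[abs(q[:,2]-.044)<.005]
r=cv2.minAreaRect((q[:,:2]*1000).astype(np.float32));print(r,st(np.array(r[0])/1000))
cv2.imwrite("pics/t1.png",cv2.resize(c["img"][130:290,100:330,::-1],None,fx=2.5,fy=2.5))
E
```

```text
6.85 [0.5372 0.0769 0.2023] [-1.5756e+00 -1.0000e-03  1.3968e+00] (np.float64(0.6), np.float64(60.0)) F stand xyz -0.0 -0.1 -0.9 0.03991662517701719
(array([-21.8 ,   0.21,   0.25]), 0.004)
(array([-21.81,   9.71,   0.29]), 0.004)
(array([-21.81,  11.41,   0.3 ]), 0.004)
tab (np.float64(-9.6), np.float64(40.1)) 115
((528.3981323242188, 31.114139556884766), (102.48285675048828, 90.10331726074219), 79.92325592041016) (np.float64(0.0), np.float64(13.3))
```

View pics/t1.png

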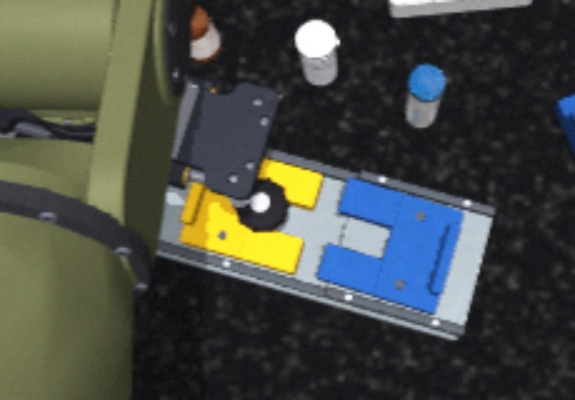

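The spacer's centre is at stand y 13.3 mm (home 13.5), with the slot around the spindle in the image (260,205). On to the blue tab.

>>> jog_arm(
  targets=[
    [4,[-4,0,0.1],0],
    [4,[-8,0,0.2],0],
    [4,[-12,0,0.3],0],
    [4,[-16,0,0.3],0],
    [4,[-20,0,0.3],0],
    [4,[-21.8,0.2,0.3],0],
    [4,[-21.8,3,0.3],0],
    [4,[-21.8,7,0.3],0],
    [4,[-21.8,9,0.3],0],
    [4,[-21.8,9,0.3],0],
  ],
)

```text
time_s: 7.9
ee_pos: [0.4934, -0.1366, 0.1054]
eef_rot: [-1.564, -0.001, 1.397]
force: [0.1, 0.1, 0.5]
grip_width: 0.0403
```

```bash
python3 s.py
python3 - <<'E'
from h import *
from station import ctrl,optics
o=ctrl.get_obs()
t=S0+UX*-.001-UY*.158;print(shift(o,[*t,.088],1.393))
c=optics.camera("wrist");cv2.imwrite("pics/w2.png",c["img"][:,:,::-1])
E
```

```text
7.9 [ 0.4934 -0.1366  0.1054] [-1.5635e+00 -1.2000e-03  1.3967e+00] (np.float64(-4.7), np.float64(-157.9)) F stand xyz 0.1 0.2 0.5 0.04026393394786934
(array([-0.02,  1.74, -0.38]), 0.004)
```

View pics/w2.png

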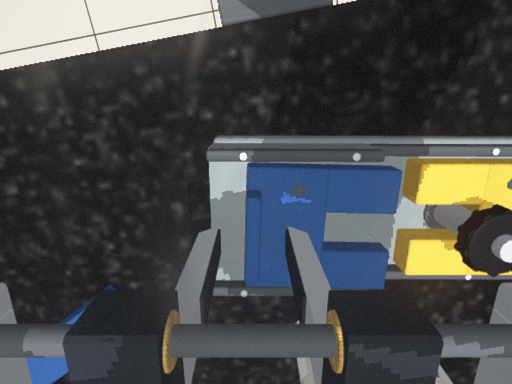

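The tab (column 255) lies between the fingers; the bigger plate is out of the way. Down and close.

>>> jog_arm(
  targets=[
    [4,[0,1,-0.3],0],
    [4,[0,1.75,-0.3],0],
    [4,[0,1.75,-0.3],0],
    [0,[0,1.75,-0.3],0],
    [0,[0,1.75,-0.3],0],
    [0,[0,1.75,-0.3],0],
    [0,[0,1.75,-0.3],0],
    [0,[0,1.75,-0.3],0],
    [0,[0,1.75,-0.3],0],
  ],
)

```text
time_s: 8.85
ee_pos: [0.4986, -0.1377, 0.0922]
eef_rot: [-1.571, 0.0, 1.397]
force: [-0.2, -1.0, 2.6]
grip_width: 0.0095
```

```bash
python3 s.py
python3 - <<'E'
from h import *
from station import ctrl,optics
o=ctrl.get_obs()
t=S0-UY*.067;print(shift(o,[*t,o["ee_pos"][2]],1.393))
E
```

```text
8.85 [ 0.4986 -0.1377  0.0922] [-1.5712e+00  1.0000e-04  1.3970e+00] (np.float64(0.6), np.float64(-158.1)) F stand xyz -0.0 -1.0 2.6 0.0095024219607579
(array([ 9.11, -0.  ,  0.03]), 0.004)
```

>>> jog_arm(
  targets=[
    [0,[0.7,0,0],0],
    [0,[1.5,0,0],0],
    [0,[2.3,0,0],0],
    [0,[3.1,0,0],0],
    [0,[3.8,0,0],0],
    [0,[4.2,0,0],0],
    [0,[4.2,0,0],0],
  ],
)

```text
time_s: 9.55
ee_pos: [0.5061, -0.0952, 0.0922]
eef_rot: [-1.571, -0.001, 1.398]
force: [-0.2, 1.5, 5.1]
grip_width: 0.0093
```

```bash
python3 s.py
```

```text
9.55 [ 0.5061 -0.0952  0.0922] [-1.5712e+00 -6.0000e-04  1.3977e+00] (np.float64(0.5), np.float64(-115.0)) F stand xyz -0.4 1.4 5.1 0.00928430683092124
```

Smooth, small forces. Continue to about y -64.

>>> jog_arm(
  targets=[
    [0,[0.7,0,0],0],
    [0,[1.5,0,0],0],
    [0,[2.3,0,0],0],
    [0,[3.1,0,0],0],
    [0,[3.9,0,0],0],
    [0,[4.6,0,0],0],
    [0,[5.0,0,0],0],
    [0,[5.0,0,0],0],
  ],
)

```text
time_s: 10.35
ee_pos: [0.5146, -0.0462, 0.0921]
eef_rot: [-1.571, -0.001, 1.398]
force: [0.4, 2.0, 5.4]
grip_width: 0.0098
```

```bash
python3 s.py
```

```text
10.35 [ 0.5146 -0.0462  0.0921] [-1.5710e+00 -6.0000e-04  1.3976e+00] (np.float64(0.1), np.float64(-65.2)) F stand xyz 0.1 2.0 5.4 0.009793859537070543
```

>>> jog_arm(
  targets=[
    [0,[0.2,0,0],0],
    [0,[0.4,0,0],0],
    [0,[0.5,0,0],0],
    [0,[0.5,0,0],0],
  ],
)

```text
time_s: 10.75
ee_pos: [0.515, -0.0417, 0.0915]
eef_rot: [-1.57, -0.0, 1.397]
force: [0.1, -0.4, -2.1]
grip_width: 0.0094
```

```bash
python3 s.py
```

```text
10.75 [ 0.515  -0.0417  0.0915] [-1.5698e+00 -4.0000e-04  1.3972e+00] (np.float64(-0.2), np.float64(-60.7)) F stand xyz 0.2 -0.3 -2.1 0.009435299153482039
```

>>> jog_arm(
  targets=[
    [0,[0.1,0.05,0],0],
    [0,[0.2,0.05,0],0],
    [0,[0.2,0.05,0],0],
  ],
)

```text
time_s: 11.05
ee_pos: [0.5155, -0.0404, 0.0914]
eef_rot: [-1.571, 0.001, 1.397]
force: [-0.9, -4.4, -2.3]
grip_width: 0.0101
```

```bash
python3 s.py
```

```text
11.05 [ 0.5155 -0.0404  0.0914] [-1.5705e+00  5.0000e-04  1.3970e+00] (np.float64(0.0), np.float64(-59.3)) F stand xyz -0.1 -4.5 -2.3 0.010078924777812467
```

>>> jog_arm(
  targets=[
    [0,[0.1,0,0],0],
    [0,[0.2,0,0],0],
    [0,[0.2,0,0],0],
  ],
)

```text
time_s: 11.35
ee_pos: [0.5156, -0.0401, 0.0915]
eef_rot: [-1.57, 0.003, 1.397]
force: [-5.4, -17.6, -0.7]
grip_width: 0.0098
```

```bash
python3 s.py
```

```text
11.35 [ 0.5156 -0.0401  0.0915] [-1.5704  0.0034  1.3969] (np.float64(0.1), np.float64(-59.0)) F stand xyz -2.2 -18.3 -0.7 0.00983858319940572
```

The plate stopped at -59.0 with 18 N, against the spindle. Release, rise, move clear and check, including whether the spacer was dragged.

>>> jog_arm(
  targets=[
    [4,[-0.15,0,0],0],
    [4,[-0.2,0,0],0],
    [4,[-0.2,0,0],0],
    [4,[-0.2,0,0],0],
    [4,[-0.2,-4,0],0],
    [4,[-0.2,-8,0],0],
    [4,[-0.2,-11,0],0],
    [4,[-5,-11,0],0],
    [4,[-10,-11,0],0],
    [4,[-15,-11,0],0],
  ],
)

```text
time_s: 12.35
ee_pos: [0.4897, -0.1871, 0.2019]
eef_rot: [-1.572, 0.0, 1.398]
force: [1.2, 0.3, 0.0]
grip_width: 0.0399
```

>>> jog_arm(
  targets=[
    [4,[-4,0,2],0],
    [4,[-8,0,4],0],
    [4,[-12,0,6],0],
    [4,[-16,0,8],0],
    [4,[-16,0,8],0],
    [4,[-16,0,8],0],
  ],
)

```text
time_s: 12.95
ee_pos: [0.3833, -0.33, 0.2015]
eef_rot: [-1.571, -0.0, 1.395]
force: [0.2, -0.1, 0.6]
grip_width: 0.0399
```

```bash
cat > chk.py <<'E'
from h import *
from station import ctrl,optics
import sys
ims=[]
for n in("top","scene"):
    c=optics.camera(n);w=world(c);ims.append(cv2.resize(c["img"][120:270,110:310,::-1],None,fx=2,fy=2,interpolation=cv2.INTER_CUBIC))
    for col,h in(('y',.045),('b',.063)):
        m=mask(c["img"],col);s=(m>0)&(w[...,0]<.6)&(w[...,1]>-.2)&(w[...,1]<.25);q=w[s];t=q[(q[:,2]>h+.013)&(q[:,2]<h+.03)];f=q[abs(q[:,2]-h)<.004]
        d=f[:,:2]-S0;X=np.stack([d@UX,d@UY],1)*1e3;e=(t[:,:2]-S0)@UY*1e3
        T=np.c_[X,np.ones(len(X))];pl=np.linalg.lstsq(T,f[:,2]*1e3,rcond=None)[0]
        print(n,col,"top-face x,y range",np.percentile(X,[1,99],axis=0).round(1).tolist(),"tab y",np.percentile(e,[5,50,95]).round(1),"tilt plane",pl.round(3))
cv2.imwrite(sys.argv[1],np.hstack(ims))
E
python3 s.py; python3 chk.py pics/c1.png
```

```text
12.95 [ 0.3833 -0.33    0.2015] [-1.5710e+00 -2.0000e-04  1.3953e+00] (np.float64(-78.8), np.float64(-367.8)) F stand xyz 0.2 -0.0 0.6 0.039938818482867545
top y top-face x,y range [[-44.3, 25.8], [43.5, 64.0]] tab y [55.  59.1 64.2] tilt plane [ 2.0000e-03 -1.1000e-02  4.4586e+01]
top b top-face x,y range [[-46.1, -62.0], [41.9, 35.9]] tab y [-64.4 -59.6 -16.4] tilt plane [ 1.0000e-03 -2.0000e-03  6.2084e+01]Traceback (most recent call last):
  File "chk.py", line 11, in <module>
    print(n,col,"top-face x,y range",np.percentile(X,[1,99],axis=0).round(1).tolist(),"tab y",np.percentile(e,[5,50,95]).round(1),"tilt plane",pl.round(3))
                                     ~~~~~~~~~~~~~^^^^^^^^^^^^^^^^^
    return _quantile_unchecked(
        a, q, axis, out, overwrite_input, method, keepdims, weights)
    return _ureduce(a,
                    func=_quantile_ureduce_func,
    ...<5 lines>...
                    overwrite_input=overwrite_input,
                    method=method)
    r = func(a, **kwargs)
    result = _quantile(arr,
                       quantiles=q,
    ...<2 lines>...
                       out=out,
                       weights=wgt)
    slices_having_nans = np.isnan(arr[-1, ...])
                                  ~~~^^^^^^^^^
IndexError: index -1 is out of bounds for axis 0 with size 0
```

Run:
```python
from station import optics
import cv2
c=optics.camera("top");cv2.imwrite("pics/c2.png",cv2.resize(c["img"][110:280,100:340,::-1],None,fx=3,fy=3,interpolation=cv2.INTER_CUBIC))
```

```text
(no output)
```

View pics/c2.png

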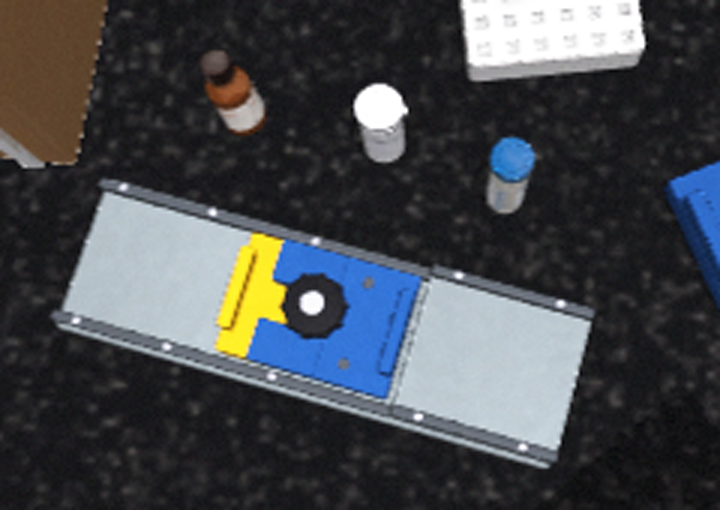

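The picture shows the blue plate under the nut (315,303) and off the ledge, with the spacer below it (250,295). The bottle and vials are where they were. Handing in.

```bash
python3 -c "
from station import ctrl
print(ctrl.hand_in())"
```

```text
the job is handed in; nothing more can be done
None
```

The stack is made up and handed in after about 13 s of robot time. I gripped each piece by its tab: first the yellow spacer along the bed, then the 90 × 103 mm blue plate off its ledge and over it.

**Spacer:** It stopped against the spindle at 18 N. After the blue plate went on, its tab ran from stand y 55 to 64 mm (home is 55 to 65), so it was not dragged back.

**Blue plate:** It stopped against the spindle at 18 N. In the last camera check its tab centre was at stand y -59.6 mm (home is -60). It lies flat within 0.002 mm/mm. Its top face read 62.1 mm, against 63 expected; heights from this camera also read about 1 mm low earlier.

**Disagreements:** The arm reading at contact put the blue tab at -59.0 mm, 1 mm from nominal, which is within the 2 mm calibration. The blue plate also sits about 2 mm to one side, within the rail clearance.

**Not done:** The same check from the scene camera failed because it found no matching points, so the final check is from the top camera only.

The bottle and vials looked undisturbed in the last picture, and the gripper was open and clear of everything.

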